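# Check and snap the instrument cases' catches

### The arm

A 6-joint arm with a two-finger parallel gripper is mounted at the origin on the work surface. World frame = base frame: x ahead of the robot, y to its left, z up, the work surface at z = 0. Lengths are in mm, angles in rad, forces in N, time in s.
With the tool pointing down it reaches from about 275 to 1000 mm from the base axis. Payload 8.4 kg.
Tool frame: the origin (TCP) lies on the mounting face of the last link; the fingertips stand 173 mm ahead of it and the grasp point (between the pads) lies 155 mm ahead of it; z points along the fingers, y is the direction in which the jaws open and shut (so a half turn about z gives the same grasp; the last joint's range is limited). The gripper opens to 85 mm and grips with 20 to 120 N. Pads are 22 mm wide; open, the fingers measure 114 mm over their backs; the gripper's body (76 mm by 85 mm) begins 54 mm behind the grasp point. The pads swing forward as they close: fully open they stand 13 mm farther back than shut.
Start: joints at [-1.285, 0.353, 1.633, -0, 1.155, -0.002], TCP at [177.401, -599.298, 404.681] pointing down, gripper open.
Joint ranges: [-2.63, 2.63], [-0.92, 2.1], [0.06, 2.66], [-1.3, 4.44], [0, 2.69], [-3.02, 3.02]. Speed limits (rad/s): [2.22, 2.22, 2.79, 3.14, 3.14, 3.14].

### API

Orientations are given as [roll, pitch, yaw] about the fixed x, y, z axes, in that order (R = Rz(yaw) Ry(pitch) Rx(roll)).
In Python, from rig import r, grab_frame, spotter gives the robot as it stands.
- The arm moves only by the tool apply_moves, never from a script. Its argument "motion" is text: rows parted by semicolons, each of 5 numbers parted by spaces: the opening, from -1 (shut) to 1 (fully open), then the shift along the tool's x, y, z as a fraction of full scale, then the turn about the tool's z as a fraction of full scale. In form: hand x y z twist; .... A call has 1 to 20 rows; each row is the pose to reach, as a shift and turn from the pose commanded when the call began, along the tool's axes at that moment, turning the shorter way round; what a row does not reach only later rows make up. Full scale, the value 1, is 1 m for a shift and pi rad for a turn. A row lasts 1/12 s, in which the tool goes at most 41.7 mm and 7.16 degrees, less where a joint would pass 70% of its speed; a pose out of reach is approached as far as the arm can. A call with a number of a shift or a turn outside -1 to 1 is refused whole. A call with a gripper value outside its range is refused whole. The fingers move at their own pace and stop on an object; "squeeze" is the grip in N (left out, the last holds). Time passes only in rows, so rows that repeat a pose let the fingers close. It gives the time, the measured TCP pose, the force and the opening at its end, in the units of the state.
- r.sense(): the state, without advancing time (a new reading comes with each control period).
- grab_frame(name): name is "scene" or "top" or "wrist"; returns a dict with "img" (480x640x3 uint8, red, green, blue), "fx", "fy", "cx", "cy" (pixels), "dist_coeffs" ([k1, k2, p1, p2, k3] as OpenCV has them; the pictures are not rectified), "R" (3x3) and "t" (3): a world point X has camera coordinates R X + t. Camera axes: x right, y down, z forward; pixel columns grow to the right and rows downward; lengths in mm; the calibration is good to about 2 mm. A picture is of the moment at which its call begins. There is no depth.
- r.sign_off(): hands the job in, once; it reports no verdict.
Trained networks look in the newest picture that a camera, given by its name, has taken for a name from the list of things; names that differ only in an ending like _2 or _b are one class to them, and where a whole thing is asked for, a point or a joint stands for the part that bears it (a point fixed in the world has none). Each returns a list of dicts, best first, with "conf" (0 to 1); they miss things now and then, are a little off and sometimes report something else, mostly with a low value. They report only what shows in the picture. A call takes as long as a camera call.
- spotter.boxes_of(query, camera): "point" ([x, y, z] in mm, in world coordinates, good to about 4 mm: the middle of the surface that is visible of it).
- spotter.place_of(query, camera): "point" ([x, y, z] in mm, in world coordinates, good to about 4 mm: a listed point, or the origin of a listed thing).
The state is a dict: "clock": time; "qpos": joint angles; "qvel": joint speeds; "joint_efforts": joint torques, N m; "eef_pos": TCP position; "tcp_rot": TCP orientation; "contact_force": force on the tool from outside, world axes, zero at the start; "wrist_torque": the same for the moment, N m; "opening": opening from 0.0 (shut) to 1.0 (fully open).
Only numpy, scipy, OpenCV 4.12 (cv2) and the standard library are available. Lean on these libraries where they do the work, as an engineer would, in place of code of your own. Each camera call takes 0.05 s, during which the arm holds its last target.

### The job

Before the three instrument cases are put away, test their catches: going from the robot's left to its right, take each lid by its handle and tug it up until it either stops hard against its catch or has plainly come open by a centimetre. Lower every lid that came open, then press its front catch tab down until it snaps, so that all three cases end fully shut and latched. Leave everything else on the bench where it is.

Things in the scene. Friction and masses are not known exactly. Their poses are not given: they have to be found in the camera images.
- case_a: one of three identical wooden instrument cases fixed to the bench side by side (which name is left, middle or right varies), 130 mm deep (x), 150 wide (y), 60 high with the lid shut. Origin: centre of the underside; -x is the front (robot side), z up. One or two of the three catches are loose; pressed with its lid raised, a catch's hook fouls the case and the lid cannot close.
- lid_a (a joint): lid of case_a, 15 mm thick, 0.25 kg, hinged along its rear edge, 65 mm behind the case's origin, 55 mm up. 0 rad = shut, grows as it opens upward. With the catch engaged it has about 0.037 rad of play (3.3 mm at the handle), then stops hard; with a loose catch it lifts freely. Let go, it falls shut.
- handle_a (a point): centre of the grip bar of case_a's steel bail handle: a round bar 11 mm thick along the case's y, 62 mm clear between its two legs, 28 mm above the lid top (88 mm above the bench), 25 mm in front of the case's centre, 90 mm in front of the hinge. The handle stands up and swings easily to and fro (springs upright), so that a straight upward pull works.
- mount_a (a point): point on the lid of case_a midway between the two feet of its bail handle, on the handle's swing axis, 24 mm below the grip bar, 4 mm above the lid top; axes as the case's when shut.
- tab_a (a point): press point on top of case_a's catch tab, a steel tab 40 mm wide (y), 4 thick, level out from the lid's front: 91 mm in front of the case's centre, 64 mm above the bench when shut, 9 mm short of its tip, 22 mm before its pivot. Loose, it stands only about 5 mm higher. Pressed straight down those 5 mm (about 5 N, over-centre spring) with the lid shut, it snaps and stays.
- case_b: one of three identical wooden instrument cases fixed to the bench side by side (which name is left, middle or right varies), 130 mm deep (x), 150 wide (y), 60 high with the lid shut. Origin: centre of the underside; -x is the front (robot side), z up. One or two of the three catches are loose; pressed with its lid raised, a catch's hook fouls the case and the lid cannot close.
- lid_b (a joint): lid of case_b, 15 mm thick, 0.25 kg, hinged along its rear edge, 65 mm behind the case's origin, 55 mm up. 0 rad = shut, grows as it opens upward. With the catch engaged it has about 0.037 rad of play (3.3 mm at the handle), then stops hard; with a loose catch it lifts freely. Let go, it falls shut.
- handle_b (a point): centre of the grip bar of case_b's steel bail handle: a round bar 11 mm thick along the case's y, 62 mm clear between its two legs, 28 mm above the lid top (88 mm above the bench), 25 mm in front of the case's centre, 90 mm in front of the hinge. The handle stands up and swings easily to and fro (springs upright), so that a straight upward pull works.
- mount_b (a point): point on the lid of case_b midway between the two feet of its bail handle, on the handle's swing axis, 24 mm below the grip bar, 4 mm above the lid top; axes as the case's when shut.
- tab_b (a point): press point on top of case_b's catch tab, a steel tab 40 mm wide (y), 4 thick, level out from the lid's front: 91 mm in front of the case's centre, 64 mm above the bench when shut, 9 mm short of its tip, 22 mm before its pivot. Loose, it stands only about 5 mm higher. Pressed straight down those 5 mm (about 5 N, over-centre spring) with the lid shut, it snaps and stays.
- case_c: one of three identical wooden instrument cases fixed to the bench side by side (which name is left, middle or right varies), 130 mm deep (x), 150 wide (y), 60 high with the lid shut. Origin: centre of the underside; -x is the front (robot side), z up. One or two of the three catches are loose; pressed with its lid raised, a catch's hook fouls the case and the lid cannot close.
- lid_c (a joint): lid of case_c, 15 mm thick, 0.25 kg, hinged along its rear edge, 65 mm behind the case's origin, 55 mm up. 0 rad = shut, grows as it opens upward. With the catch engaged it has about 0.037 rad of play (3.3 mm at the handle), then stops hard; with a loose catch it lifts freely. Let go, it falls shut.
- handle_c (a point): centre of the grip bar of case_c's steel bail handle: a round bar 11 mm thick along the case's y, 62 mm clear between its two legs, 28 mm above the lid top (88 mm above the bench), 25 mm in front of the case's centre, 90 mm in front of the hinge. The handle stands up and swings easily to and fro (springs upright), so that a straight upward pull works.
- mount_c (a point): point on the lid of case_c midway between the two feet of its bail handle, on the handle's swing axis, 24 mm below the grip bar, 4 mm above the lid top; axes as the case's when shut.
- tab_c (a point): press point on top of case_c's catch tab, a steel tab 40 mm wide (y), 4 thick, level out from the lid's front: 91 mm in front of the case's centre, 64 mm above the bench when shut, 9 mm short of its tip, 22 mm before its pivot. Loose, it stands only about 5 mm higher. Pressed straight down those 5 mm (about 5 N, over-centre spring) with the lid shut, it snaps and stays.
- jar: small white screw-top jar with a grey cap, 38 mm across, 42 mm high; loose bystander, leave alone. Origin: about the middle of its underside.
- gauge_block: bare steel gauge block, 30 x 35 x 12 mm; loose bystander, leave alone. Origin: about the middle of its underside.
- magnifier: hand magnifier lying flat, 68 mm ring with a wooden handle, 170 mm long; loose bystander, leave alone. Origin: about the middle of its underside.
- screwdriver: wooden-handled screwdriver lying flat, 180 mm long; loose bystander, leave alone. Origin: about the middle of its underside.
- caliper: digital caliper lying flat, 200 mm long; loose bystander, leave alone. Origin: about the middle of its underside.
- test_weight: brass test weight with a knob, 52 mm across, 79 mm high, 0.8 kg; loose bystander, leave alone. Origin: about the middle of its underside.

How it is judged:
By the outcome, as a careful person would: the job done as asked, in the order asked, and still so for the second after the job is handed in, with the robot touching nothing.
It also fails if it takes over 67 s, if anything falls off the work surface, if the arm or the gripper's body presses on something with over 40 N, if the wrist force passes 120 N, or if a joint passes its speed limit or range.

## Working session

There is one attempt and no reset: what is moved stays moved. The work goes in short steps, Python scripts to look and compute and a tool call to move; the robot and the scene stay as the last step left them, time stands still between calls to the robot, and variables do not carry over. Pictures are saved under pics/ and viewed, and the job is handed in when it is done.

Besides the shell and the picture viewer there is one more tool, called after ">>>" by a JSON object that holds its "method" and its "body", one argument or row to a line. apply_moves: Moves the arm, as the interface text tells. Its arguments: {"type":"object","properties":{"motion":{"type":"string"},"squeeze":{"type":"number"}},"required":["motion"]}

```bash
ls; mkdir -p pics; python3 - <<'E'
from rig import r, grab_frame, spotter
import cv2
s=r.sense(); print({k:(v if not hasattr(v,'round') else v) for k,v in s.items()})
for c in ("scene","top"):
    f=grab_frame(c); cv2.imwrite(f"pics/{c}0.png",f["img"][:,:,::-1])
    for q in ("case_a","handle_a","tab_a","mount_a"):
        for d in spotter.place_of(q,c): print(c,q,[round(x) for x in d["point"]],round(d["conf"],2))
E
```

```text
pics
{'clock': 0.0, 'qpos': array([-1.28540179e+00,  3.53627027e-01,  1.63410292e+00,  1.48145446e-05,
        1.15520860e+00, -2.42480362e-03]), 'qvel': array([-0.00030642,  0.00075221,  0.00165766,  0.0012504 ,  0.00076397,
       -0.00013621]), 'joint_efforts': array([ 1.94766704e-03, -6.05245042e+01, -3.42069197e+01,  2.04882363e-04,
        9.05363326e-03, -3.13500394e-06]), 'eef_pos': array([ 177.33748176, -599.07780896,  403.98807314]), 'tcp_rot': array([-3.14024680e+00, -1.68089327e-05,  2.87813340e-01]), 'contact_force': array([-0.3617237 ,  0.75681315,  0.89786915]), 'wrist_torque': array([ 0.00863268, -0.00582588, -0.06176218]), 'opening': 1.0034294428906685}
scene case_a [578, 12, 6] 0.93
scene case_a [543, -251, -1] 0.92
scene case_a [574, 284, 1] 0.87
scene handle_a [551, 20, 94] 0.68
scene handle_a [554, 287, 87] 0.67
scene handle_a [516, -249, 92] 0.45
scene handle_a [578, 12, 2] 0.22
scene tab_a [490, 291, 70] 0.74
scene tab_a [451, -250, 66] 0.69
scene tab_a [485, 29, 61] 0.48
scene tab_a [554, 285, 66] 0.18
scene mount_a [553, 289, 64] 0.68
scene mount_a [512, -247, 65] 0.63
scene mount_a [557, 19, 67] 0.56
top case_a [576, 16, 6] 0.87
top case_a [539, -241, 1] 0.8
top case_a [573, 282, -2] 0.67
top handle_a [552, 287, 88] 0.72
top handle_a [517, -250, 89] 0.65
top handle_a [554, 23, 90] 0.6
top tab_a [452, -255, 69] 0.67
top tab_a [490, 288, 69] 0.67
top tab_a [489, 28, 66] 0.58
top mount_a [515, -250, 66] 0.91
top mount_a [552, 15, 61] 0.6
top mount_a [552, 285, 66] 0.56
```

View pics/scene0.png

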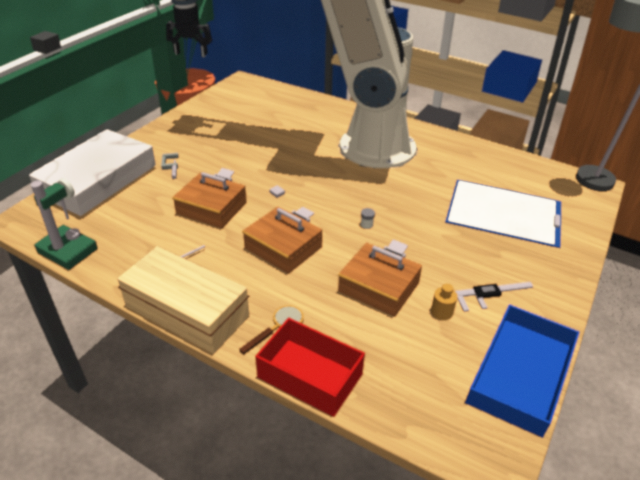

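View pics/top0.png

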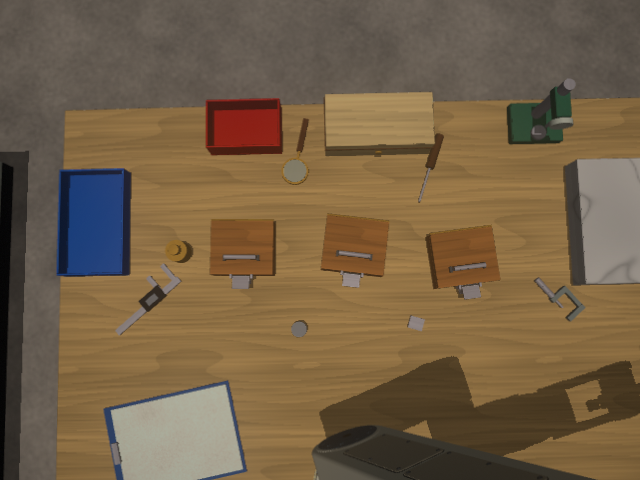

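The cases lie at y≈+285, +15 and -250, with the tabs on the robot side. In the top view the grip bars are near pixels (239,257), (354,255) and (468,267). Next I'll measure each case's yaw.

```bash
cat > h.py <<'E'
import numpy as np, cv2
def plane(f,uv,z):
    K=np.array([[f["fx"],0,f["cx"]],[0,f["fy"],f["cy"]],[0,0,1.]])
    n=cv2.undistortPoints(np.float64(uv).reshape(-1,1,2),K,np.float64(f["dist_coeffs"])).reshape(-1,2)
    d=np.c_[n,np.ones(len(n))]@np.array(f["R"]); C=-np.array(f["R"]).T@np.array(f["t"]).ravel()
    return C+d*((z-C[2])/d[:,2])[:,None]
E
python3 - <<'E'
from rig import r, grab_frame, spotter
from h import *
f=grab_frame("top"); im=np.ascontiguousarray(f["img"][:,:,::-1])
hsv=cv2.cvtColor(im,cv2.COLOR_BGR2HSV)
for (u,v) in ((241,240),(354,235),(463,250),(300,260)): print(hsv[v,u])
m=((hsv[...,0]<15)&(hsv[...,1]>120)&(hsv[...,2]>60)&(hsv[...,2]<190)).astype(np.uint8)*255
m=cv2.morphologyEx(m,cv2.MORPH_CLOSE,np.ones((9,9))); m=cv2.morphologyEx(m,cv2.MORPH_OPEN,np.ones((7,7)))
cs,_=cv2.findContours(m,cv2.RETR_EXTERNAL,cv2.CHAIN_APPROX_NONE)
for c in cs:
    if cv2.contourArea(c)<2000: continue
    P=plane(f,c.reshape(-1,2),60)[:,:2]
    print(cv2.boundingRect(c),cv2.minAreaRect(np.float32(P)))
for nm,a,b in (("L",(223,257),(256,257.5)),("M",(338,252.5),(371,256.5)),("R",(450,269),(486,265))):
    A,B=plane(f,[a,b],92); d=A-B; print(nm,(A+B)/2,np.arctan2(-d[0],d[1]))
big=cv2.resize(im[205:305,200:510],None,fx=2.5,fy=2.5,interpolation=cv2.INTER_CUBIC); cv2.imwrite("pics/crop.png",big)
E
```

```text
[ 14 173 122]
[ 14 173 121]
[ 14 172 120]
[ 18 134 143]
(431, 228, 68, 59) ((539.568603515625, -245.6385040283203), (128.31312561035156, 150.61477661132812), 6.359866142272949)
(211, 221, 63, 55) ((572.9407348632812, 283.1308898925781), (148.58056640625, 129.3668212890625), 88.70879364013672)
(322, 216, 66, 60) ((572.857666015625, 14.145843505859375), (146.54344177246094, 130.26095581054688), 81.98088836669922)
(205, 98, 78, 57) ((871.4295654296875, 277.2787780761719), (188.07980346679688, 140.61439514160156), 89.94371795654297)
L [547.82362385 284.27940214  92.        ] -0.03716448647187632
M [548.33625646  17.1753647   92.        ] -0.14331986477522152
R [ 513.41552203 -245.15250383   92.        ] 0.08780173786808497
```

View pics/crop.png

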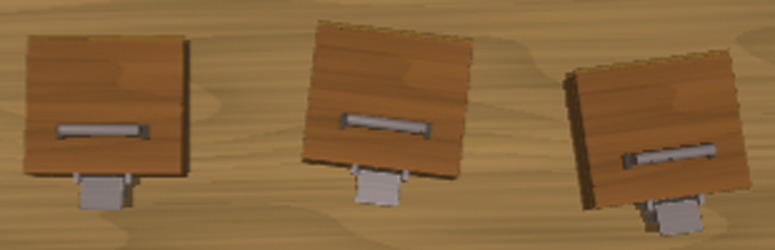

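```bash
cat >> h.py <<'E'
def shift(s,X,yaw):
    from scipy.spatial.transform import Rotation as Ro
    M=Ro.from_euler('xyz',s["tcp_rot"]).as_matrix()
    d=M.T@(np.array(X)-s["eef_pos"]); t=-(yaw-s["tcp_rot"][2])
    return (d/1000).round(4), round(t/np.pi,4)
E
python3 - <<'E'
from rig import r
from h import *
print(shift(r.sense(),[550,285,320],1.549))
E
```

```text
(array([ 0.6083, -0.7421,  0.0847]), np.float64(-0.4014))
```

>>> {"method": "apply_moves", "body": {
  "motion": "1 0.608 -0.742 0.04 -0.4014;1 0.608 -0.742 0.04 -0.4014;1 0.608 -0.742 0.04 -0.4014;1 0.608 -0.742 0.04 -0.4014;1 0.608 -0.742 0.04 -0.4014;1 0.608 -0.742 0.04 -0.4014;1 0.608 -0.742 0.04 -0.4014;1 0.608 -0.742 0.04 -0.4014;1 0.608 -0.742 0.04 -0.4014;1 0.608 -0.742 0.04 -0.4014;1 0.608 -0.742 0.04 -0.4014;1 0.608 -0.742 0.04 -0.4014;1 0.608 -0.742 0.04 -0.4014;1 0.608 -0.742 0.04 -0.4014;1 0.608 -0.742 0.04 -0.4014;1 0.608 -0.742 0.04 -0.4014;1 0.608 -0.742 0.04 -0.4014;1 0.608 -0.742 0.04 -0.4014;1 0.608 -0.742 0.04 -0.4014;1 0.608 -0.742 0.04 -0.4014",
  "squeeze": 60
}}

```text
clock: 2.22
eef_pos: [501.0, 170.3, 370.1]
tcp_rot: [3.141, -0.0, 1.549]
contact_force: [0.9, -0.7, -0.0]
opening: 1.001
```

>>> {"method": "apply_moves", "body": {
  "motion": "1 0 0 0 0"
}}

```text
clock: 2.3
eef_pos: [503.0, 173.6, 370.1]
tcp_rot: [3.139, -0.003, 1.552]
contact_force: [-0.2, -0.8, 0.3]
opening: 1.0
```

```bash
python3 - <<'E'
from rig import r,spotter
from h import *
s=r.sense();print(s["clock"],s["eef_pos"],s["tcp_rot"]);print(shift(s,[550,285,320],1.549))
E
```

```text
2.3 [502.96304289 173.57832438 370.13609502] [ 3.13862325e+00 -2.88113541e-03  1.55191604e+00]
(array([0.1121, 0.0448, 0.0506]), np.float64(0.0009))
```

>>> {"method": "apply_moves", "body": {
  "motion": "1 0.112 0.045 0.05 0;1 0.112 0.045 0.05 0;1 0.112 0.045 0.05 0;1 0.112 0.045 0.05 0;1 0.112 0.045 0.05 0"
}}

```text
clock: 2.72
eef_pos: [548.2, 280.9, 318.3]
tcp_rot: [-3.14, 0.001, 1.551]
contact_force: [-0.6, 0.3, 0.5]
opening: 0.998
```

```bash
python3 - <<'E'
from rig import r,spotter,grab_frame
from h import *
f=grab_frame("wrist"); cv2.imwrite("pics/w1.png",f["img"][:,:,::-1])
for q in ("handle_a","mount_a","tab_a"):
  for d in spotter.place_of(q,"wrist"): print(q,[round(x,1) for x in d["point"]],round(d["conf"],2))
s=r.sense();print(s["clock"],s["eef_pos"],s["tcp_rot"]);print(shift(s,[550,285,243],1.549))
E
```

```text
handle_a [552.2, 288.3, 88.2] 0.75
mount_a [550.5, 286.4, 64.5] 0.62
tab_a [489.7, 285.6, 71.0] 0.97
2.9167 [547.804056   277.94363879 320.63956303] [3.14130162e+00 7.05125636e-05 1.54812354e+00]
(array([0.0071, 0.002 , 0.0776]), np.float64(-0.0003))
```

View pics/w1.png

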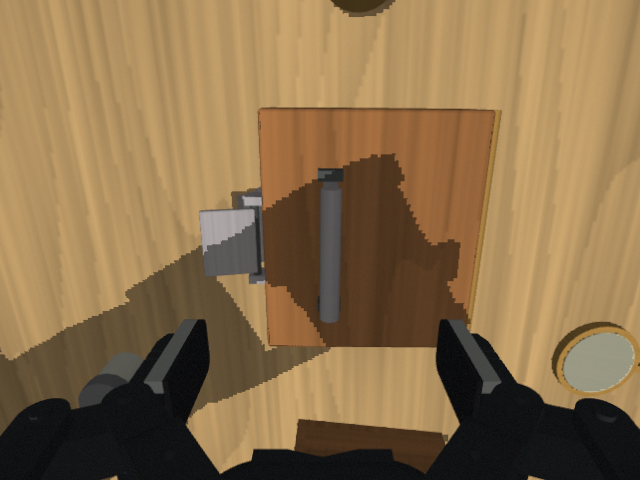

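>>> {"method": "apply_moves", "body": {
  "motion": "1 0.008 0.003 0.035 0;1 0.008 0.003 0.065 0;1 0.008 0.003 0.076 0;1 0.008 0.003 0.076 0;-1 0.008 0.003 0.076 0;-1 0.008 0.003 0.076 0;-1 0.008 0.003 0.076 0;-1 0.008 0.003 0.076 0;-1 0.008 0.003 0.076 0;-1 0.008 0.003 0.076 0;-1 0.008 0.003 0.076 0;-1 0.008 0.003 0.076 0"
}}

```text
clock: 3.92
eef_pos: [551.4, 287.1, 244.7]
tcp_rot: [3.141, -0.0, 1.549]
contact_force: [-0.8, -1.8, 6.1]
opening: 0.103
```

>>> {"method": "apply_moves", "body": {
  "motion": "-1 0 0 0 0;-1 0 0 0 0;-1 0 0 0 0"
}}

```text
clock: 4.17
eef_pos: [551.5, 287.0, 244.7]
tcp_rot: [3.141, -0.0, 1.549]
contact_force: [-0.7, -0.7, 5.0]
opening: 0.105
```

```bash
python3 - <<'E'
from rig import r,spotter,grab_frame
from h import *
f=grab_frame("wrist"); cv2.imwrite("pics/w2.png",f["img"][:,:,::-1])
s=r.sense();print(s["clock"],s["eef_pos"],s["tcp_rot"],s["contact_force"],s["opening"])
E
```

```text
4.2167 [551.43833847 287.05925317 244.71232088] [ 3.14087582e+00 -3.50524655e-04  1.54883728e+00] [-1.00305503e+00 -2.68757899e-04  6.09035266e+00] 0.1027310727217736
```

View pics/w2.png

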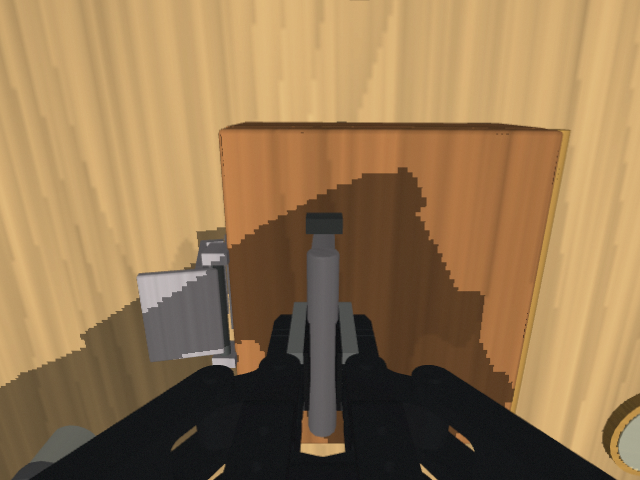

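The bar is held between the pads (image centre about (322,330)). Now a gentle pull.

>>> {"method": "apply_moves", "body": {
  "motion": "-1 0 0 -0.002 0;-1 0 0 -0.003 0;-1 0 0 -0.004 0;-1 0 0 -0.005 0;-1 0 0 -0.005 0"
}}

```text
clock: 4.63
eef_pos: [551.6, 287.0, 249.2]
tcp_rot: [3.141, -0.0, 1.549]
contact_force: [5.2, 0.5, -4.2]
opening: 0.105
```

>>> {"method": "apply_moves", "body": {
  "motion": "-1 0 0 -0.001 0;-1 0 0 -0.002 0;-1 0 0 -0.003 0;-1 0 0 -0.003 0"
}}

```text
clock: 4.97
eef_pos: [551.8, 287.0, 252.3]
tcp_rot: [3.14, -0.0, 1.549]
contact_force: [5.5, 0.9, -3.7]
opening: 0.104
```

>>> {"method": "apply_moves", "body": {
  "motion": "-1 0 0 -0.002 0;-1 0 0 -0.004 0;-1 0 0 -0.006 0;-1 0 0 -0.007 0;-1 0 0 -0.007 0"
}}

```text
clock: 5.38
eef_pos: [552.5, 287.0, 259.6]
tcp_rot: [3.138, -0.001, 1.549]
contact_force: [9.6, -0.4, -6.6]
opening: 0.101
```

```bash
python3 - <<'E'
from rig import r,spotter,grab_frame
from h import *
f=grab_frame("wrist"); cv2.imwrite("pics/w3.png",f["img"][:,:,::-1])
s=r.sense();print(s["clock"],s["eef_pos"],s["contact_force"],s["opening"])
E
```

```text
5.4333 [552.56848739 286.95585983 259.48153824] [ 9.53252761 -0.25693321 -6.6736224 ] 0.10327686759569012
```

View pics/w3.png

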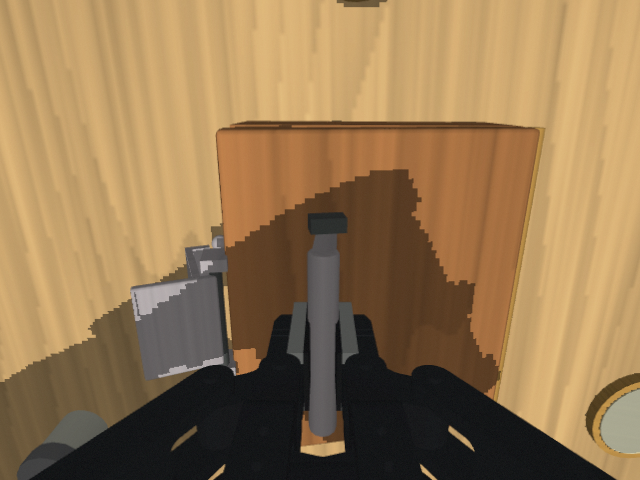

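Left lid is loose: it rose about 15 mm with little force. Lower it and release.

>>> {"method": "apply_moves", "body": {
  "motion": "-1 0 0 0.003 0;-1 0 0 0.006 0;-1 0 0 0.009 0;-1 0 0 0.012 0;-1 0 0 0.014 0;-1 0 0 0.015 0;-1 0 0 0.015 0"
}}

```text
clock: 6.02
eef_pos: [551.3, 287.1, 244.7]
tcp_rot: [3.141, -0.0, 1.549]
contact_force: [1.8, 0.1, 4.4]
opening: 0.103
```

>>> {"method": "apply_moves", "body": {
  "motion": "-0.2 0 0 0 0;-0.2 0 0 0 0;-0.2 0 0 0 0;-0.2 0 0 0 0;-0.2 0 0 -0.02 0;-0.2 0 0 -0.045 0;-0.2 0 0 -0.06 0;-0.2 0 0 -0.06 0"
}}

```text
clock: 6.68
eef_pos: [552.2, 287.5, 307.3]
tcp_rot: [3.137, -0.002, 1.549]
contact_force: [0.6, -0.6, -0.6]
opening: 0.4
```

```bash
python3 - <<'E'
from rig import r,spotter,grab_frame
from h import *
f=grab_frame("wrist"); cv2.imwrite("pics/w4.png",f["img"][:,:,::-1])
for q in ("handle_a","mount_a","tab_a"):
  for c in ("wrist","top"):
    if c=="top" : grab_frame(c)
    for d in spotter.place_of(q,c): 
      if d["point"][1]>200: print(c,q,[round(x,1) for x in d["point"]],round(d["conf"],2))
s=r.sense();print(s["clock"],s["eef_pos"],s["contact_force"],s["opening"])
E
```

```text
wrist handle_a [551.5, 288.1, 89.1] 0.75
wrist handle_a [575.3, 291.0, 1.8] 0.74
wrist mount_a [552.3, 286.3, 66.0] 0.94
top mount_a [549.8, 284.7, 65.7] 0.67
top tab_a [486.6, 285.7, 70.3] 0.57
7.1833 [551.10042977 286.87682795 303.30507979] [-0.27415845  0.36918927 -0.05626214] 0.4017000946751284
```

View pics/w4.png

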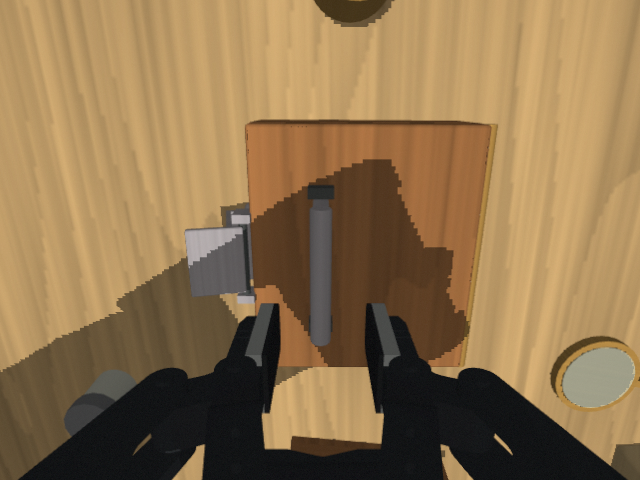

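>>> {"method": "apply_moves", "body": {
  "motion": "-1 0.001 -0.035 0 0;-1 0.001 -0.068 0 0;-1 0.001 -0.068 0.01 0;-1 0.001 -0.068 0.03 0;-1 0.001 -0.068 0.05 0;-1 0.001 -0.068 0.05 0;-1 0.001 -0.068 0.05 0;-1 0.001 -0.068 0.05 0"
}}

```text
clock: 7.85
eef_pos: [483.7, 289.6, 254.6]
tcp_rot: [3.141, -0.0, 1.549]
contact_force: [0.2, 0.2, -0.0]
opening: -0.001
```

```bash
python3 - <<'E'
from rig import r,spotter,grab_frame
from h import *
f=grab_frame("wrist"); cv2.imwrite("pics/w5.png",f["img"][:,:,::-1])
s=r.sense();print(s["clock"],s["eef_pos"],s["contact_force"],s["opening"])
E
```

```text
7.9 [483.83657655 289.64976756 254.88642261] [ 0.16571572 -0.49732762 -0.24161998] 0.0007089972847808907
```

View pics/w5.png

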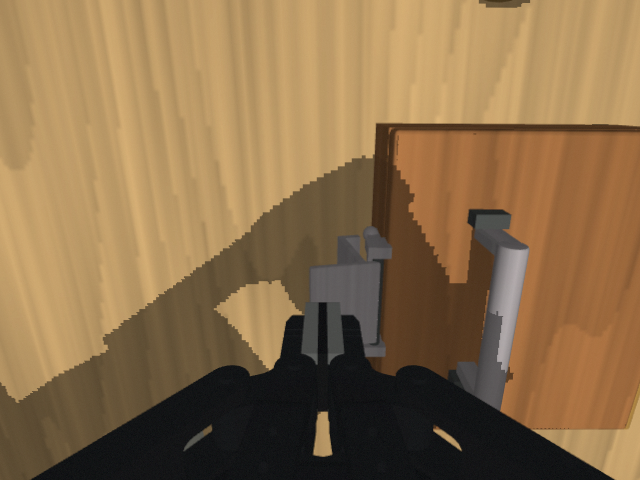

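>>> {"method": "apply_moves", "body": {
  "motion": "-1 0 0.004 0.004 0;-1 0 0.004 0.008 0;-1 0 0.004 0.011 0;-1 0 0.004 0.014 0;-1 0 0.004 0.014 0"
}}

```text
clock: 8.32
eef_pos: [487.0, 289.2, 239.4]
tcp_rot: [-3.141, 0.0, 1.549]
contact_force: [0.5, 0.1, -0.2]
opening: -0.0
```

>>> {"method": "apply_moves", "body": {
  "motion": "-1 0 0 0.001 0;-1 0 0 0.002 0;-1 0 0 0.003 0;-1 0 0 0.003 0"
}}

```text
clock: 8.65
eef_pos: [487.3, 289.4, 237.3]
tcp_rot: [3.142, 0.0, 1.549]
contact_force: [-0.9, -0.5, 4.8]
opening: 0.003
```

>>> {"method": "apply_moves", "body": {
  "motion": "-1 0 0 0.001 0;-1 0 0 0.002 0;-1 0 0 0.002 0"
}}

```text
clock: 8.9
eef_pos: [487.3, 289.4, 236.8]
tcp_rot: [3.141, -0.0, 1.549]
contact_force: [-5.9, -3.5, 22.2]
opening: -0.001
```

>>> {"method": "apply_moves", "body": {
  "motion": "-1 0 0 0.001 0;-1 0 0 0.002 0;-1 0 0 0.002 0"
}}

```text
clock: 9.15
eef_pos: [487.4, 289.5, 236.3]
tcp_rot: [3.141, -0.0, 1.549]
contact_force: [-11.1, -7.2, 41.4]
opening: -0.003
```

>>> {"method": "apply_moves", "body": {
  "motion": "-1 0 0 -0.004 0;-1 0 0 -0.02 0;-1 0 0 -0.05 0;-1 0 -0.04 -0.07 0;-1 0 -0.06 -0.07 0;-1 0 -0.06 -0.07 0"
}}

```text
clock: 9.65
eef_pos: [424.1, 290.3, 303.8]
tcp_rot: [-3.14, 0.0, 1.55]
contact_force: [0.8, 0.3, -1.3]
opening: 0.002
```

```bash
python3 - <<'E'
from rig import r,spotter,grab_frame
from h import *
f=grab_frame("wrist"); cv2.imwrite("pics/w6.png",f["img"][:,:,::-1])
for d in spotter.place_of("tab_a","wrist"): print([round(x,1) for x in d["point"]],round(d["conf"],2))
s=r.sense();print(s["clock"],s["eef_pos"],s["contact_force"],s["opening"])
E
```

```text
[488.6, 283.7, 66.1] 0.72
[552.3, 289.6, 65.0] 0.22
9.75 [426.95714308 290.78375463 303.36312947] [-0.01074009  0.26308695  0.54341186] -0.0014289971324737763
```

View pics/w6.png

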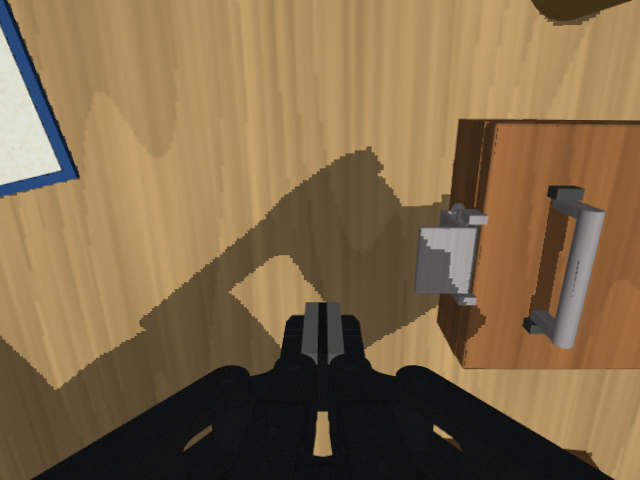

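>>> {"method": "apply_moves", "body": {
  "motion": "-0.2 -0.003 0.04 0 0;-0.2 -0.003 0.08 0 0;-0.2 -0.003 0.125 0 0;-0.2 -0.003 0.125 0 0;-0.2 -0.003 0.125 0.03 0;-0.2 -0.003 0.125 0.058 0;-0.2 -0.003 0.125 0.058 0;-1 -0.003 0.125 0.058 0;-1 -0.003 0.125 0.058 0;-1 -0.003 0.125 0.058 0;-1 -0.003 0.125 0.058 0;-1 -0.003 0.125 0.058 0"
}}

```text
clock: 10.75
eef_pos: [552.6, 285.0, 246.1]
tcp_rot: [3.14, -0.001, 1.549]
contact_force: [2.0, -2.7, -4.2]
opening: 0.106
```

>>> {"method": "apply_moves", "body": {
  "motion": "-1 0 0 -0.002 0;-1 0 0 -0.003 0;-1 0 0 -0.004 0;-1 0 0 -0.004 0"
}}

```text
clock: 11.08
eef_pos: [552.6, 285.0, 249.2]
tcp_rot: [3.14, -0.001, 1.549]
contact_force: [4.6, -1.4, -5.7]
opening: 0.101
```

>>> {"method": "apply_moves", "body": {
  "motion": "-1 0 0 -0.001 0;-1 0 0 -0.002 0;-1 0 0 -0.002 0"
}}

```text
clock: 11.33
eef_pos: [552.3, 285.0, 249.5]
tcp_rot: [3.141, -0.0, 1.549]
contact_force: [8.7, 1.8, -21.5]
opening: 0.104
```

Left is now latched: it stops hard after about 3.3 mm of play, at -21 N. Release it and go to the middle case.

>>> {"method": "apply_moves", "body": {
  "motion": "-1 0 0 0.002 0;-1 0 0 0.004 0;-1 0 0 0.004 0;0 0 0 0.004 0;0 0 0 0.004 0;0 0 0 0.004 0;0 0 0 0.004 0;0 0 0 -0.03 0;0 0 0 -0.06 0;0 -0.05 0.004 -0.06 0.0376;1 -0.1 0.004 -0.06 0.0376;1 -0.266 0.004 -0.06 0.0376;1 -0.266 0.004 -0.06 0.0376;1 -0.266 0.004 -0.06 0.0376;1 -0.266 0.004 -0.06 0.0376;1 -0.266 0.004 -0.06 0.0376;1 -0.266 0.004 -0.06 0.0376;1 -0.266 0.004 -0.06 0.0376;1 -0.266 0.004 -0.06 0.0376"
}}

```text
clock: 12.92
eef_pos: [550.4, 19.5, 311.1]
tcp_rot: [3.142, -0.0, 1.43]
contact_force: [0.8, -0.0, 0.0]
opening: 1.001
```

```bash
python3 - <<'E'
from rig import r,spotter,grab_frame
from h import *
f=grab_frame("wrist"); cv2.imwrite("pics/w7.png",f["img"][:,:,::-1])
for q in ("handle_a","mount_a","tab_a"):
  for d in spotter.place_of(q,"wrist"): print(q,[round(x,1) for x in d["point"]],round(d["conf"],2))
s=r.sense();print(s["clock"],s["eef_pos"],s["tcp_rot"],s["contact_force"],s["opening"])
print(shift(s,[550,19,244],1.431))
E
```

```text
handle_a [554.8, 18.9, 89.8] 0.7
mount_a [551.3, 20.1, 63.9] 0.96
tab_a [488.1, 30.1, 60.6] 0.82
13.1167 [550.35999654  20.07569776 310.92516981] [-3.14147064e+00 -1.09892965e-04  1.43240455e+00] [ 0.34665918 -1.07805444 -1.04139498] 0.9970671818937555
(array([-0.0011, -0.0002,  0.0669]), np.float64(0.0004))
```

View pics/w7.png

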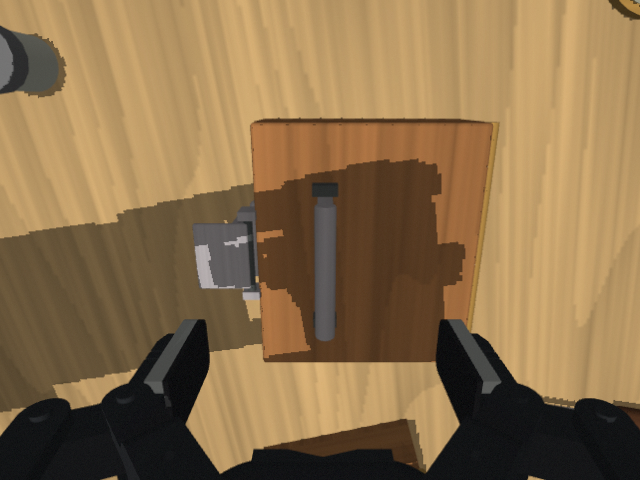

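The bar is centred at (325,260) and yaw-aligned. Descend, grip and tug.

>>> {"method": "apply_moves", "body": {
  "motion": "1 0 0.001 0.035 0;1 0 0.001 0.06 0;1 0 0.001 0.066 0;1 0 0.001 0.066 0;-1 0 0.001 0.066 0;-1 0 0.001 0.066 0;-1 0 0.001 0.066 0;-1 0 0.001 0.066 0;-1 0 0.001 0.066 0;-1 0 0.001 0.066 0;-1 0 0.001 0.066 0;-1 0 0.001 0.066 0;-1 0 0.001 0.066 0;-1 0 0.001 0.066 0"
}}

```text
clock: 14.28
eef_pos: [551.6, 18.7, 245.6]
tcp_rot: [3.141, -0.0, 1.431]
contact_force: [-1.3, 0.7, 5.4]
opening: 0.101
```

>>> {"method": "apply_moves", "body": {
  "motion": "-1 0 0 -0.002 0;-1 0 0 -0.003 0;-1 0 0 -0.004 0;-1 0 0 -0.004 0"
}}

```text
clock: 14.62
eef_pos: [551.6, 18.7, 249.0]
tcp_rot: [3.141, -0.0, 1.431]
contact_force: [3.1, -1.4, -3.7]
opening: 0.106
```

>>> {"method": "apply_moves", "body": {
  "motion": "-1 0 0 -0.001 0;-1 0 0 -0.002 0;-1 0 0 -0.002 0"
}}

```text
clock: 14.87
eef_pos: [551.2, 18.7, 249.4]
tcp_rot: [-3.141, 0.0, 1.431]
contact_force: [7.8, 0.1, -20.8]
opening: 0.107
```

>>> {"method": "apply_moves", "body": {
  "motion": "-1 0 0 -0.001 0;-1 0 0 -0.0015 0;-1 0 0 -0.0015 0"
}}

```text
clock: 15.12
eef_pos: [550.1, 18.9, 249.9]
tcp_rot: [-3.138, 0.0, 1.431]
contact_force: [6.4, 2.0, -27.7]
opening: 0.101
```

Middle lid stops hard at -28 N, so it is latched. Release it and go to the right case.

>>> {"method": "apply_moves", "body": {
  "motion": "-1 0 0 0.003 0;-1 0 0 0.0055 0;-1 0 0 0.0055 0;0 0 0 0.0055 0;0 0 0 0.0055 0;0 0 0 0.0055 0;0 0 0 0.0055 0;0 0 0 -0.03 0;0 0 0 -0.06 0;0 -0.05 0.002 -0.06 -0.08;1 -0.1 0.002 -0.06 -0.08;1 -0.27 0.002 -0.06 -0.08;1 -0.27 0.002 -0.06 -0.08;1 -0.27 0.002 -0.06 -0.08;1 -0.27 0.002 -0.06 -0.08;1 -0.27 0.002 -0.06 -0.08;1 -0.27 0.002 -0.06 -0.08;1 -0.27 0.002 -0.06 -0.08;1 -0.27 0.002 -0.06 -0.08"
}}

```text
clock: 16.7
eef_pos: [515.5, -248.8, 312.5]
tcp_rot: [3.141, -0.0, 1.681]
contact_force: [0.6, 0.2, 0.7]
opening: 1.002
```

```bash
python3 - <<'E'
from rig import r,spotter,grab_frame
from h import *
f=grab_frame("wrist"); cv2.imwrite("pics/w8.png",f["img"][:,:,::-1])
for q in ("handle_a","mount_a","tab_a"):
  for d in spotter.place_of(q,"wrist"): print(q,[round(x,1) for x in d["point"]],round(d["conf"],2))
s=r.sense();print(s["clock"],s["eef_pos"],s["tcp_rot"],s["contact_force"],s["opening"])
print(shift(s,[515.5,-249.5,244],1.682))
E
```

```text
mount_a [516.7, -251.5, 66.3] 0.9
tab_a [454.1, -256.7, 64.6] 0.93
16.9 [ 515.89164266 -247.78227829  312.53331239] [ 3.14158521e+00 -1.27154151e-04  1.68361551e+00] [0.60399599 0.14738132 0.21403131] 0.9961340369384132
(array([-0.0017, -0.0006,  0.0685]), np.float64(0.0005))
```

View pics/w8.png

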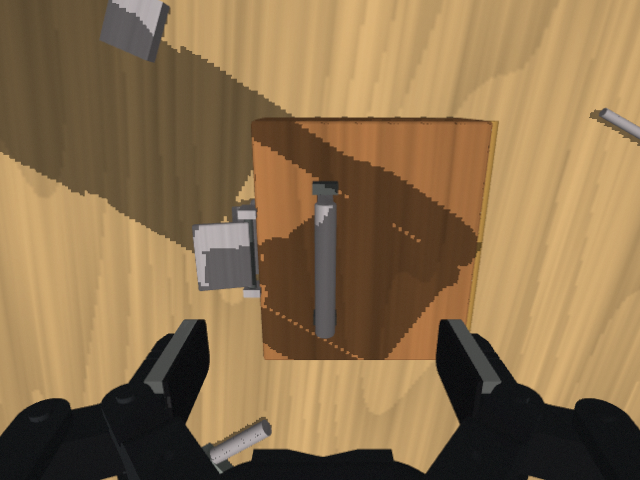

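The bar is centred at (325,258). Grip and tug.

>>> {"method": "apply_moves", "body": {
  "motion": "1 -0.002 0.001 0.035 0;1 -0.002 0.001 0.06 0;1 -0.002 0.001 0.067 0;1 -0.002 0.001 0.067 0;-1 -0.002 0.001 0.067 0;-1 -0.002 0.001 0.067 0;-1 -0.002 0.001 0.067 0;-1 -0.002 0.001 0.067 0;-1 -0.002 0.001 0.067 0;-1 -0.002 0.001 0.067 0;-1 -0.002 0.001 0.067 0;-1 -0.002 0.001 0.067 0;-1 -0.002 0.001 0.067 0;-1 -0.002 0.001 0.067 0"
}}

```text
clock: 18.07
eef_pos: [517.0, -250.9, 246.1]
tcp_rot: [3.141, 0.0, 1.682]
contact_force: [-1.3, 1.2, 5.9]
opening: 0.099
```

>>> {"method": "apply_moves", "body": {
  "motion": "-1 0 0 -0.002 0;-1 0 0 -0.003 0;-1 0 0 -0.004 0;-1 0 0 -0.004 0"
}}

```text
clock: 18.4
eef_pos: [517.2, -250.8, 249.6]
tcp_rot: [3.141, 0.0, 1.682]
contact_force: [3.3, -0.4, -3.4]
opening: 0.105
```

>>> {"method": "apply_moves", "body": {
  "motion": "-1 0 0 -0.001 0;-1 0 0 -0.002 0;-1 0 0 -0.002 0"
}}

```text
clock: 18.65
eef_pos: [517.2, -250.8, 251.7]
tcp_rot: [3.141, 0.0, 1.682]
contact_force: [5.6, 0.0, -3.5]
opening: 0.106
```

>>> {"method": "apply_moves", "body": {
  "motion": "-1 0 0 -0.002 0;-1 0 0 -0.004 0;-1 0 0 -0.006 0;-1 0 0 -0.008 0;-1 0 0 -0.009 0;-1 0 0 -0.009 0"
}}

```text
clock: 19.15
eef_pos: [518.1, -250.7, 261.0]
tcp_rot: [3.138, 0.001, 1.682]
contact_force: [9.7, 1.8, -5.4]
opening: 0.102
```

>>> {"method": "apply_moves", "body": {
  "motion": "-1 0 0 0.003 0;-1 0 0 0.006 0;-1 0 0 0.009 0;-1 0 0 0.012 0;-1 0 0 0.014 0;-1 0 0 0.015 0;-1 0 0 0.015 0"
}}

```text
clock: 19.73
eef_pos: [516.9, -250.9, 246.1]
tcp_rot: [3.141, 0.0, 1.682]
contact_force: [1.9, 0.3, 4.6]
opening: 0.102
```

>>> {"method": "apply_moves", "body": {
  "motion": "-0.2 0 0 0 0;-0.2 0 0 0 0;-0.2 0 0 0 0;-0.2 0 0 0 0;-0.2 0 0 -0.02 0;-0.2 0 0 -0.045 0;-0.2 0 0 -0.06 0;-0.2 0 0 -0.06 0"
}}

```text
clock: 20.4
eef_pos: [517.7, -251.2, 308.5]
tcp_rot: [3.138, 0.002, 1.682]
contact_force: [0.5, -0.5, 0.7]
opening: 0.404
```

```bash
python3 - <<'E'
from rig import r,spotter,grab_frame
from h import *
f=grab_frame("wrist"); cv2.imwrite("pics/w9.png",f["img"][:,:,::-1])
s=r.sense();print(s["clock"],s["eef_pos"],s["contact_force"],s["opening"])
E
```

```text
20.45 [ 517.22371971 -250.9990506   306.90850542] [-0.58000691  0.21757036  0.54911854] 0.40192528012901724
```

View pics/w9.png

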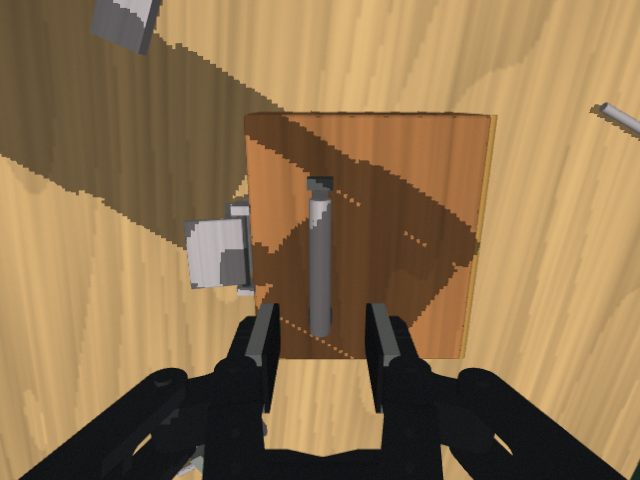

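Right lid was also loose: it rose 15 mm with little force, and is lowered now. Press its tab.

>>> {"method": "apply_moves", "body": {
  "motion": "-1 0 -0.035 0 0;-1 0 -0.065 0 0;-1 0 -0.065 0.01 0;-1 0 -0.065 0.03 0;-1 0 -0.065 0.05 0;-1 0 -0.065 0.05 0;-1 0 -0.065 0.05 0;-1 0 -0.065 0.05 0"
}}

```text
clock: 21.12
eef_pos: [452.5, -258.0, 255.5]
tcp_rot: [-3.141, -0.0, 1.682]
contact_force: [1.2, 0.1, 0.3]
opening: 0.0
```

```bash
python3 - <<'E'
from rig import r,spotter,grab_frame
from h import *
f=grab_frame("wrist"); cv2.imwrite("pics/w10.png",f["img"][:,:,::-1])
s=r.sense();print(s["clock"],s["eef_pos"],s["contact_force"],s["opening"])
E
```

```text
21.1667 [ 452.67841029 -258.08192552  255.94410418] [-0.03313679 -0.74617474  1.14353105] -0.00021307065667290604
```

View pics/w10.png

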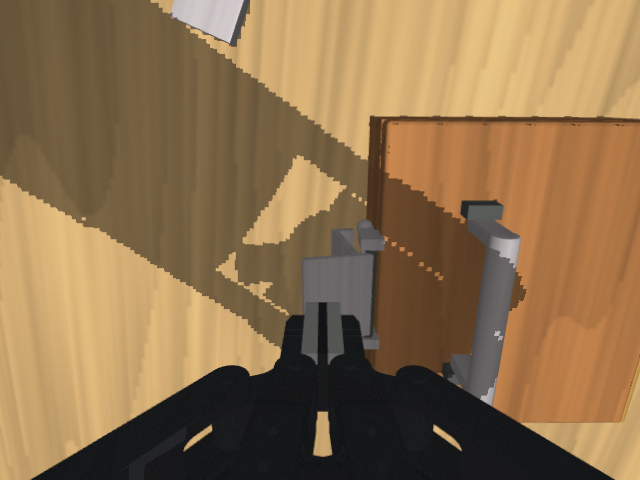

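Closed fingertips at (322,330) sit over the tab (303–375). I'll press about 1 mm closer to the lid.

>>> {"method": "apply_moves", "body": {
  "motion": "-1 0 0.001 0.005 0;-1 0 0.001 0.009 0;-1 0 0.001 0.012 0;-1 0 0.001 0.014 0;-1 0 0.001 0.014 0"
}}

```text
clock: 21.58
eef_pos: [453.1, -257.9, 241.2]
tcp_rot: [-3.141, -0.0, 1.682]
contact_force: [-0.4, -0.4, 0.7]
opening: 0.001
```

>>> {"method": "apply_moves", "body": {
  "motion": "-1 0 0 0.002 0;-1 0 0 0.003 0;-1 0 0 0.004 0;-1 0 0 0.004 0"
}}

```text
clock: 21.92
eef_pos: [453.2, -257.9, 237.4]
tcp_rot: [-3.142, -0.0, 1.682]
contact_force: [-0.6, -1.0, 0.3]
opening: 0.0
```

>>> {"method": "apply_moves", "body": {
  "motion": "-1 0 0 0.001 0;-1 0 0 0.0015 0;-1 0 0 0.0015 0"
}}

```text
clock: 22.17
eef_pos: [453.3, -257.9, 237.0]
tcp_rot: [3.141, 0.0, 1.682]
contact_force: [-4.4, 1.9, 15.7]
opening: -0.0
```

>>> {"method": "apply_moves", "body": {
  "motion": "-1 0 0 -0.004 0;-1 0 0 -0.02 0;-1 0 0 -0.05 0;-0.2 0 0 -0.07 0;-0.2 0 0.035 -0.07 0;-0.2 0 0.064 -0.07 0;-0.2 0 0.064 -0.07 0;-0.2 0 0.064 -0.07 0;-0.2 0 0.064 -0.04 0;-0.2 0 0.064 -0.01 0;-0.2 0 0.064 -0.01 0;-1 0 0.064 -0.01 0;-1 0 0.064 -0.01 0;-1 0 0.064 -0.01 0;-1 0 0.064 -0.01 0;-1 0 0.064 -0.01 0"
}}

```text
clock: 23.5
eef_pos: [516.8, -250.9, 247.0]
tcp_rot: [3.141, 0.001, 1.682]
contact_force: [-2.6, 0.4, 2.0]
opening: 0.102
```

>>> {"method": "apply_moves", "body": {
  "motion": "-1 0 0 -0.002 0;-1 0 0 -0.003 0;-1 0 0 -0.004 0;-1 0 0 -0.004 0"
}}

```text
clock: 23.83
eef_pos: [517.0, -250.8, 250.3]
tcp_rot: [3.141, 0.0, 1.682]
contact_force: [0.9, -1.2, -3.1]
opening: 0.099
```

>>> {"method": "apply_moves", "body": {
  "motion": "-1 0 0 -0.001 0;-1 0 0 -0.002 0;-1 0 0 -0.002 0"
}}

```text
clock: 24.08
eef_pos: [516.8, -250.9, 250.6]
tcp_rot: [-3.141, 0.0, 1.682]
contact_force: [4.3, -4.1, -20.1]
opening: 0.103
```

Hard stop, so it is latched. Lower, release, rise and retreat toward the robot so the final pictures are clear.

>>> {"method": "apply_moves", "body": {
  "motion": "-1 0 0 0.003 0;-1 0 0 0.005 0;-1 0 0 0.005 0;0 0 0 0.005 0;0 0 0 0.005 0;0 0 0 0.005 0;0 0 0 0.005 0;0 0 0 -0.03 0;0 0 0 -0.07 0;0 0 0 -0.11 0;0 0 -0.05 -0.15 0;0 0 -0.1 -0.15 0;0 -0.1 -0.15 -0.15 0;0 -0.15 -0.15 -0.15 0;0 -0.2 -0.15 -0.15 0;0 -0.2 -0.15 -0.15 0;0 -0.2 -0.15 -0.15 0"
}}

```text
clock: 25.5
eef_pos: [390.4, -459.6, 402.5]
tcp_rot: [3.141, 0.001, 1.682]
contact_force: [1.1, -0.1, -0.2]
opening: 0.497
```

```bash
python3 - <<'E'
from rig import r,spotter,grab_frame
from h import *
for c in ("top","scene"):
  f=grab_frame(c); cv2.imwrite(f"pics/{c}9.png",f["img"][:,:,::-1])
  for q in ("tab_a","handle_a"):
    for d in spotter.place_of(q,c): print(c,q,[round(x,1) for x in d["point"]],round(d["conf"],2))
  a=cv2.imread(f"pics/{c}0.png"); b=cv2.imread(f"pics/{c}9.png")
s=r.sense();print(s["clock"],s["eef_pos"],s["contact_force"],s["opening"])
E
```

```text
top tab_a [485.3, 24.4, 64.7] 0.81
top tab_a [454.5, -255.3, 62.5] 0.65
top tab_a [488.4, 287.1, 58.8] 0.55
top handle_a [550.0, 289.2, 86.6] 0.73
top handle_a [552.0, 20.2, 90.9] 0.61
top handle_a [517.4, -251.7, 87.2] 0.56
scene tab_a [453.0, -252.0, 58.5] 0.6
scene tab_a [483.3, 29.6, 60.4] 0.43
scene handle_a [553.2, 14.6, 89.9] 0.66
scene handle_a [553.8, 285.5, 86.0] 0.54
scene handle_a [516.1, -250.7, 90.8] 0.44
25.8 [ 391.24131292 -457.04735256  401.57815302] [0.35423707 0.38169102 1.21959454] 0.49855246608600506
```

View pics/top9.png

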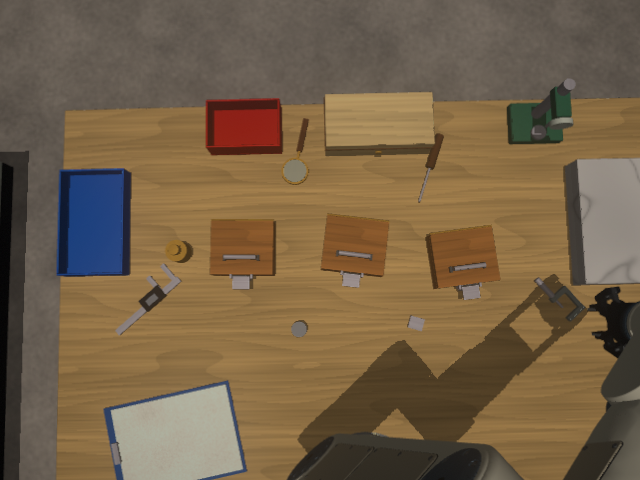

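View pics/scene9.png

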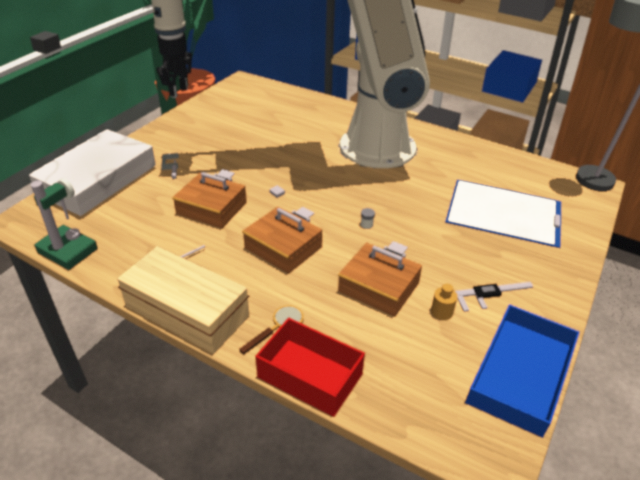

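The pictures show all three cases shut, with tabs at top-view pixels (241,282), (351,280) and (470,292). The bystanders are unmoved and the arm is clear of everything.

```bash
python3 -c "
from rig import r
print(r.sign_off())"
```

```text
the job is handed in; nothing more can be done
None
```

I tested the three cases from left to right, and all three are now shut and latched. I handed in at about 26 s of the 67 s allowed.

- **Left case:** its catch was loose. The lid rose about 15 mm with little force, so I lowered it and pressed the tab until it stopped hard. A second tug stopped hard after about 3 mm, at 21 N.
- **Middle case:** its catch was holding. The lid stopped hard after about 3–4 mm, at 28 N, so I left the tab alone.
- **Right case:** its catch was loose. The lid rose about 15 mm, so I lowered it and pressed the tab. A second tug stopped hard, at 20 N.

**Last checks:** in the final pictures the cases look shut, the other objects on the bench are where they were, and the arm is clear of everything. The networks put the tabs at 58–65 mm high, which is about the shut height given their 4 mm accuracy. The scene camera didn't report the left tab.

**Press force:** on the left tab the fingertips reached about 41 N before I backed off. That is just over the 40 N limit, which is stated for the arm and the gripper's body, and only the fingertips should have been touching.

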